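# Start a knob on its thread and screw it home

### The arm

A 6-joint arm with a two-finger parallel gripper is mounted at the origin on the work surface. World frame = base frame: x ahead of the robot, y to its left, z up, the work surface at z = 0. Lengths are in m, angles in rad, forces in N, time in s.
With the tool pointing down it reaches from about 0.375 to 0.9 m from the base axis. Payload 3.1 kg.
Tool frame: the origin (TCP) lies between the finger pads; the fingertips stand 11 mm ahead of it and the grasp point (between the pads) lies 8 mm behind it; z points along the fingers, y is the direction in which the jaws open and shut (so a half turn about z gives the same grasp; the last joint's range is limited). The gripper opens to 85 mm and grips with 20 to 120 N. Pads are 22 mm wide; open, the fingers measure 114 mm over their backs; the gripper's body (76 mm by 85 mm) begins 54 mm behind the grasp point. The pads swing forward as they close: fully open they stand 13 mm farther back than shut.
Start: joints at [0.952, 0.527, 1.433, -0, 1.181, -0.178], TCP at [0.267, 0.565, 0.242] pointing down, gripper open.
Joint ranges: [-3.08, 3.08], [-0.75, 2.2], [0.22, 2.44], [-1.43, 4.57], [0, 2.65], [-2.85, 2.85]. Speed limits (rad/s): [2.79, 2.79, 3.14, 3.14, 3.14, 3.14].

### API

Orientations are given as a unit quaternion [x, y, z, w].
In Python, from station import manip gives the robot as it stands.
- The arm moves only by the tool move_arm, never from a script. Its argument "deltas" is a list of rows, each a list of 5 numbers: the shift along the tool's x, y, z in units of 40 cm (1.0 is 40 cm), then the turn about the tool's z in units of 0.5 rad (1.0 is 0.5 rad), then the opening in per cent of the stroke, from 0 (shut) to 100 (fully open). In form: [[x, y, z, twist, grip], ...]. A call has exactly 8 rows; each row is the pose to reach, as a shift and turn from the pose commanded when the call began, along the tool's axes at that moment; what a row does not reach only later rows make up. A row lasts 1/12 s, in which the tool goes at most 41.7 mm and 7.16 degrees, less where a joint would pass 70% of its speed; a pose out of reach is approached as far as the arm can. A call with a number of a shift or a turn outside -1 to 1 is refused whole. A call with a gripper value outside its range is refused whole. The fingers move at their own pace and stop on an object; "force" is the grip in N (left out, the last holds). Time passes only in rows, so rows that repeat a pose let the fingers close, or fill a call up. It gives the time, the measured TCP pose, the force and the opening at its end, in the units of the state.
- manip.sense(): the state, without advancing time (a new reading comes with each control period).
- manip.snapshot(name): name is "scene" or "top" or "wrist"; returns (picture, depth): 480x640x3 uint8, red, green, blue; 480x640 float32, m along the optical axis (not along the pixel's ray), 0 where there is no reading.
- manip.get_calibration(name): a dict with "vfov" (degrees; the focal length in pixels is half the picture's height over the tangent of half this angle, whatever the lens; pixels are square), "cx", "cy" (the principal point, pixels), "D" ([k1, k2, p1, p2, k3] as OpenCV has them; the pictures are not rectified), "pose" (4x4, takes a point from camera to world coordinates). Camera axes: x right, y down, z forward; pixel columns grow to the right and rows downward; lengths in m; the calibration is good to about 2 mm. A picture is of the moment at which its call begins: read the wrist's pose just before it. get_calibration takes no time and is no camera call; for the wrist camera it gives the pose at the moment of the call.
- manip.sign_off(): hands the job in, once; it reports no verdict.
The state is a dict: "t": time; "q": joint angles; "qd": joint speeds; "tau": joint torques, N m; "tcp_pos": TCP position; "tool_rot": TCP orientation; "force": force on the tool from outside, world axes, zero at the start; "ft_torque": the same for the moment, N m; "finger_gap": opening from 0.0 (shut) to 1.0 (fully open).
Only numpy, scipy, OpenCV 4.12 (cv2) and the standard library are available. Lean on these libraries where they do the work, as an engineer would, in place of code of your own. Each camera call takes 0.05 s, during which the arm holds its last target.

### The job

One of the two gas-inlet boxes has its black star knob standing proud, because the knob is only resting on top of its thread. Turn that knob backwards (anticlockwise) until it clicks down into the start of the thread, then turn it forwards (clockwise) until it is screwed fully home against its stop, and let go of it. Leave the other knob and the things lying around where they are.

Things in the scene. Friction and masses are not known exactly. Their poses are not given: they have to be found in the camera images.
- knob_grip (a point): Centre of the proud black star knob: 26 mm tall, six round lobes (radius 7 mm, centres 18 mm off the axis), 50 mm over lobes, 45 mm over valleys. On its axis, 13 mm below its top. z: outward along the axis, leaning 30 degrees to the box's front; x goes through a lobe: lobes at 0, 60, 120.. degrees about z, valleys (where fingers seat best) at 30, 90, 150... Turns with the knob.
- knob_lift (a joint): How far that knob stands out, m. 0: home, 14 mm off the sloping face. Start: about 0.0135, on top of the thread, a spring pressing it in with 3.4 N. Click: it drops to 0.005 if free to slide, so tight fingers must follow it in or let go. Then forwards turning sinks it 3.3 mm per rad, at the latest after 40 degrees. Pushed in unturned it springs back to 0.005; it cannot be pulled past 0.015.
- knob (a joint): Turn of that knob, rad, growing clockwise (forwards) seen from above its top. It clicks 15 to 125 degrees backwards of the start (unseen, differs each time), in an opening 35 degrees wide with a stop beyond. From the click 2 to 2.7 rad forwards to the hard stop, at lift 0.0005. Forwards before the click it only meets a stop. It turns with under 0.1 N m until a stop.
- console: The box with the knob to be worked: beige gas-inlet box, 200 mm deep, 140 wide, 150 high, fixed to the bench. Origin: centre of its underside; front (low edge) at -x. Its face slopes up 30 degrees towards +x; the knob's axis is square to it through the face's point (-0.0135, 0, 0.100). A collar of radius 16 mm, 12 mm high, surrounds the stem.
- console2: The other box, of the same shape and size, its knob fully home. Leave it alone.
- knob2 (a joint): Turning angle of the other box's knob, rad. Leave it as it is.
- knob2_grip (a point): The middle of the other box's knob, of the same shape; axes as for knob_grip.
- wrench_mid (a point): Middle of a steel spanner, 160 mm long, 8 mm thick, lying flat, along its own x. Bystander.
- flask_mid (a point): Middle of an amber bottle, 48 mm wide, 100 mm tall, standing. Bystander.
- jar_mid (a point): Middle of a white jar, 60 mm wide, 70 mm tall, standing. Bystander.

How it is judged:
By the outcome, as a careful person would: the job done as asked, in the order asked, and still so for the second after the job is handed in, with the robot touching nothing.
It also fails if it takes over 72 s, if anything falls off the work surface, if the arm or the gripper's body presses on something with over 40 N, if the wrist force passes 120 N, or if a joint passes its speed limit or range.

## Working session

There is one attempt and no reset: what is moved stays moved. The work goes in short steps, Python scripts to look and compute and a tool call to move; the robot and the scene stay as the last step left them, time stands still between calls to the robot, and variables do not carry over. Pictures are saved under pics/ and viewed, and the job is handed in when it is done.

Besides the shell and the picture viewer there is one more tool, called after "Call:" as name(argument=value, ...) on one line, values as JSON. move_arm: Moves the arm, as the interface text tells. Its arguments: {"type":"object","properties":{"deltas":{"type":"array","items":{"type":"array","items":{"type":"number"}}},"force":{"type":"number"}},"required":["deltas"]}

```bash
mkdir -p pics; ls
python3 - <<'E'
from station import manip
import cv2,numpy as np
print(manip.sense())
for n in ["scene","top","wrist"]:
    c=manip.get_calibration(n); print(n,c)
    p,d=manip.snapshot(n); cv2.imwrite(f"pics/{n}0.png",p[:,:,::-1]); np.save(f"pics/{n}0d.npy",d)
E
```

```text
pics
{'t': 0.0, 'q': array([ 9.51510930e-01,  5.28503403e-01,  1.43393899e+00, -1.22741067e-05,
        1.18140036e+00, -1.78465876e-01]), 'qd': array([ 9.68012434e-05,  7.92269040e-04, -4.43520885e-04,  7.50723363e-04,
        9.63899012e-04, -5.01991101e-04]), 'tau': array([ 9.59402678e-05, -4.42354345e+01, -1.78024417e+01, -2.19743856e-04,
        8.71013763e-03,  1.82812801e-05]), 'tcp_pos': array([0.26621138, 0.56468088, 0.24129906]), 'tool_rot': array([ 2.18627071e-01,  9.75807839e-01, -1.03893451e-03, -4.31719719e-04]), 'force': array([-0.07249852, -0.10447869,  0.05444358]), 'ft_torque': array([-0.00507992, -0.03678039, -0.01124428]), 'finger_gap': 0.9982407900345962}
scene {'vfov': 50.855385905621645, 'cx': 313.73290969680295, 'cy': 240.3822181873299, 'D': array([-0.06941964,  0.        ,  0.        ,  0.        ,  0.        ]), 'pose': array([[-0.41400776,  0.77777961, -0.4729233 ,  1.08434222],
       [ 0.9101868 ,  0.3465494 , -0.22685569,  0.27502015],
       [-0.01255245, -0.52436856, -0.85139888,  1.15159209],
       [ 0.        ,  0.        ,  0.        ,  1.        ]])}
top {'vfov': 45.37770950415626, 'cx': 309.8525866369646, 'cy': 242.554845544612, 'D': array([0.01623358, 0.        , 0.        , 0.        , 0.        ]), 'pose': array([[ 0.00314628, -0.98615359,  0.16580469,  0.32547657],
       [-0.99998025, -0.00220051,  0.00588747, -0.01722059],
       [-0.00544109, -0.16581994, -0.98614104,  1.24954927],
       [ 0.        ,  0.        ,  0.        ,  1.        ]])}
wrist {'vfov': 61.36477841297902, 'cx': 322.22731988307646, 'cy': 240.66636646885397, 'D': array([-0.06980293,  0.        ,  0.        ,  0.        ,  0.        ]), 'pose': array([[ 0.42638138,  0.86569603,  0.26223903,  0.20002689],
       [ 0.90453901, -0.40715511, -0.12662502,  0.59619914],
       [-0.00284681,  0.29119598, -0.95665919,  0.37397511],
       [ 0.        ,  0.        ,  0.        ,  1.        ]])}
```

View pics/scene0.png

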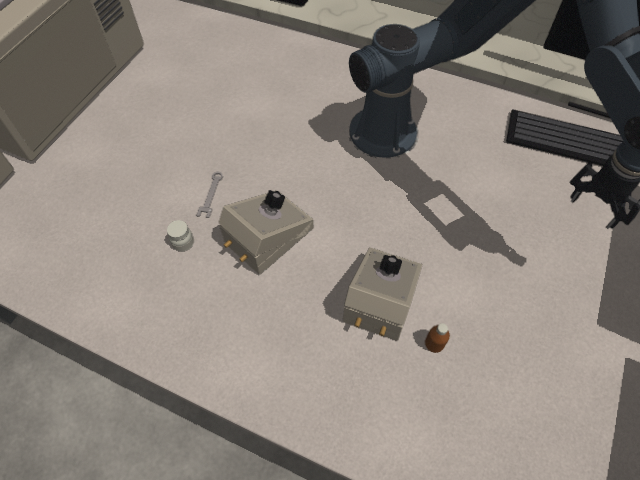

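View pics/top0.png

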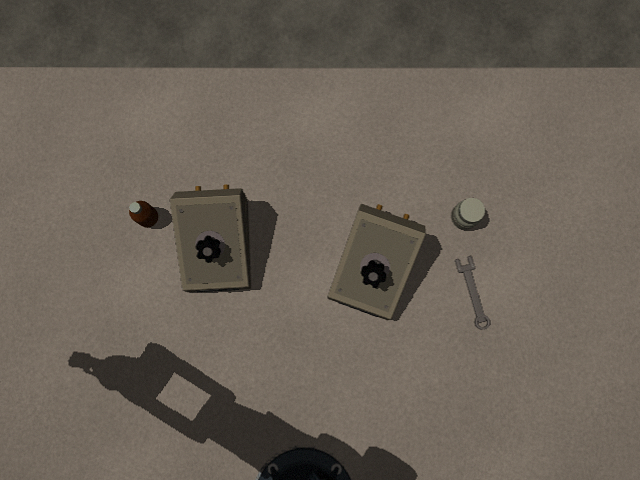

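View pics/wrist0.png

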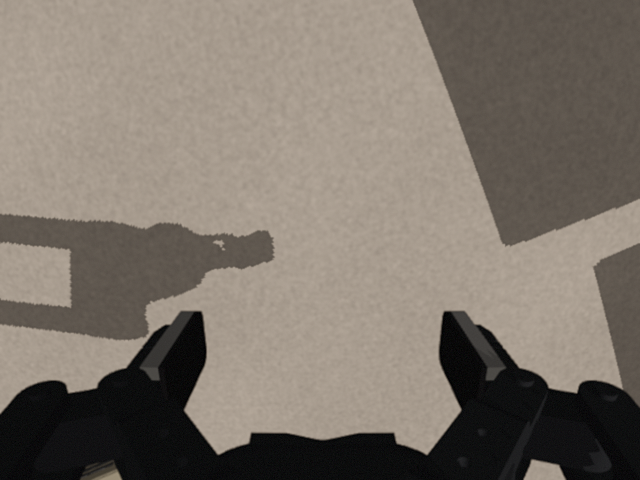

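Scene view: boxes at (268,225) and (385,290), knobs at (274,200) and (391,264). Top view: knobs at (208,248) and (374,273), spanner at (473,290), jar at (470,213), bottle at (143,213). The wrist view shows only the bench. Next I'll measure from the depth images.

```bash
cat > h.py <<'E'
import numpy as np,cv2
from station import manip
def K(c):
    f=240/np.tan(np.radians(c["vfov"])/2); return np.array([[f,0,c["cx"]],[0,f,c["cy"]],[0,0,1]])
def pts(c,uv,z):
    n=cv2.undistortPoints(np.float64(uv).reshape(-1,1,2),K(c),c["D"]).reshape(-1,2)
    P=np.c_[n,np.ones(len(n))]*np.float64(z).reshape(-1,1)
    T=c["pose"]; return P@T[:3,:3].T+T[:3,3]
def proj(c,P):
    T=np.linalg.inv(c["pose"]); r=cv2.Rodrigues(T[:3,:3])[0]
    return cv2.projectPoints(np.float64(P).reshape(-1,1,3),r,T[:3,3],K(c),c["D"])[0].reshape(-1,2)
E
python3 - <<'E'
from h import *
def fit(P,it=200,th=.002):
    rng=np.random.default_rng(0);b=None
    for _ in range(it):
        a=P[rng.choice(len(P),3,False)];n=np.cross(a[1]-a[0],a[2]-a[0]);l=np.linalg.norm(n)
        if l<1e-9: continue
        n/=l;m=abs((P-a[0])@n)<th
        if b is None or m.sum()>b.sum(): b=m
    Q=P[b];c=Q.mean(0);n=np.linalg.svd(Q-c)[2][2];n*=np.sign(n[2]);return n,c,b
for name,rois in [("top",[(165,180,250,300),(325,200,430,325)]),("scene",[(340,240,425,340),(215,180,320,275)])]:
    c=manip.get_calibration(name);img=cv2.imread(f"pics/{name}0.png");d=np.load(f"pics/{name}0d.npy")
    for x0,y0,x1,y1 in rois:
        v,u=np.mgrid[y0:y1,x0:x1];v=v.ravel();u=u.ravel();z=d[v,u];k=z>0
        u,v,z=u[k],v[k],z[k];P=pts(c,np.c_[u,v],z);g=img[v,u].max(1)
        k=(P[:,2]>.06)&(g>60);n,cc,b=fit(P[k])
        F=P[k][b]
        yaw=np.degrees(np.arctan2(-n[1],-n[0]))
        print(name,"slope n",n.round(3),"tilt",np.degrees(np.arccos(n[2])).round(2),"yaw(+x dir)",(yaw+180).round(2),"c",F.mean(0).round(4))
        m=(g<45)&(P[:,2]>.08);h=(P-cc)@n
        kk=m&(h>.01); print(" knob n",kk.sum(),"h max pct",np.percentile(h[kk],[50,80,90,95,99]).round(4))
        top=P[kk&(h>np.percentile(h[kk],90)-.006)]; print("  top pts mean",top.mean(0).round(4))
        kk2=(h>.02); print("  all above: h pct",np.percentile(h[kk2],[5,50,80,95]).round(4))
E
```

```text
top slope n [-0.492 -0.031  0.87 ] tilt 29.53 yaw(+x dir) 183.58 c [0.53   0.1945 0.1088]
 knob n 397 h max pct [0.0384 0.0404 0.0414 0.0421 0.0438]
  top pts mean [0.4973 0.191  0.1352]
  all above: h pct [0.0249 0.0388 0.0407 0.0426]
top slope n [-0.467  0.162  0.869] tilt 29.64 yaw(+x dir) 160.88 c [ 0.4848 -0.1437  0.1088]
 knob n 407 h max pct [0.0514 0.0535 0.0545 0.0552 0.0568]
  top pts mean [ 0.4477 -0.1319  0.1468]
  all above: h pct [0.0336 0.0517 0.0538 0.0555]
scene slope n [-0.497 -0.028  0.868] tilt 29.83 yaw(+x dir) 183.19 c [0.5364 0.195  0.1142]
 knob n 270 h max pct [0.0343 0.0393 0.0402 0.041  0.0419]
  top pts mean [0.5015 0.1916 0.1387]
  all above: h pct [0.0214 0.0376 0.04   0.0413]
scene slope n [-0.47   0.164  0.867] tilt 29.86 yaw(+x dir) 160.77 c [ 0.4921 -0.1423  0.114 ]
 knob n 227 h max pct [0.0464 0.0526 0.0534 0.054  0.0547]
  top pts mean [ 0.4517 -0.1314  0.1499]
  all above: h pct [0.0302 0.049  0.0528 0.0542]
```

```bash
cat >> h.py <<'E'
from scipy.spatial.transform import Rotation as R
def todelta(target,yaw=None):
    s=manip.sense();M=R.from_quat(s["tool_rot"]).as_matrix()
    d=M.T@(np.float64(target)-s["tcp_pos"])/.4
    cy=np.degrees(np.arctan2(M[1,1],M[0,1]))
    print("t",round(s["t"],2),"tcp",s["tcp_pos"].round(4),"yawY",cy.round(2),"z",M[:,2].round(3),"gap",round(s["finger_gap"],3))
    print("delta units",d.round(4), "twist", None if yaw is None else round(-np.radians(yaw-cy)/.5,4))
E
python3 -c "
from h import *
todelta([.44,-.13,.26],70.8)"
```

```text
t 0.15 tcp [0.2663 0.5648 0.2415] yawY 64.74 z [-0.001 -0.001 -1.   ] gap 0.998
delta units [-1.1339 -1.3857 -0.0441] twist -0.2115
```

Call:
move_arm(deltas=[[-0.5,-0.6,-0.044,-0.21,100],[-0.5,-0.6,-0.044,-0.21,100],[-0.5,-0.6,-0.044,-0.21,100],[-0.5,-0.6,-0.044,-0.21,100],[-0.5,-0.6,-0.044,-0.21,100],[-0.5,-0.6,-0.044,-0.21,100],[-0.5,-0.6,-0.044,-0.21,100],[-0.5,-0.6,-0.044,-0.21,100]])

```text
t: 0.82
tcp_pos: [0.3451, 0.2594, 0.26]
tool_rot: [0.168, 0.986, -0.001, -0.0]
force: [0.8, 0.0, 0.0]
finger_gap: 1.002
```

```bash
python3 -c "
from h import *
todelta([.44,-.13,.26],70.8)"
```

```text
t 0.82 tcp [0.3451 0.2594 0.26  ] yawY 70.65 z [-0.001 -0.002 -1.   ] gap 1.002
delta units [-0.5466 -0.84    0.0014] twist -0.0052
```

Call:
move_arm(deltas=[[-0.4,-0.62,0,0,100],[-0.4,-0.62,0,0,100],[-0.4,-0.62,0,0,100],[-0.4,-0.62,0,0,100],[-0.4,-0.62,0,0,100],[-0.4,-0.62,0,0,100],[-0.4,-0.62,0,0,100],[-0.4,-0.62,0,0,100]])

```text
t: 1.48
tcp_pos: [0.4176, -0.0306, 0.2604]
tool_rot: [0.171, 0.985, -0.002, 0.003]
force: [0.1, 1.0, 0.7]
finger_gap: 1.001
```

Call:
move_arm(deltas=[[-0.14,-0.22,0,0,100],[-0.14,-0.22,0,0,100],[-0.14,-0.22,0,0,100],[-0.14,-0.22,0,0,100],[-0.14,-0.22,0,0,100],[-0.14,-0.22,0,0,100],[-0.14,-0.22,0,0,100],[-0.14,-0.22,0,0,100]])

```text
t: 2.15
tcp_pos: [0.4377, -0.124, 0.2598]
tool_rot: [0.166, 0.986, 0.0, -0.0]
force: [-0.2, -0.1, -0.2]
finger_gap: 1.001
```

Run:
```python
from h import *
todelta([.44,-.13,.26],70.8)
c=manip.get_calibration("wrist")
p,d=manip.snapshot("wrist"); cv2.imwrite("pics/w1.png",p[:,:,::-1]); np.save("pics/w1d.npy",d)
np.save("pics/w1c.npy",c,allow_pickle=True)
```

```text
t 2.15 tcp [ 0.4377 -0.124   0.2598] yawY 70.87 z [-0.001  0.001 -1.   ] gap 1.001
delta units [-0.0103 -0.0124 -0.0004] twist 0.0024
```

View pics/w1.png

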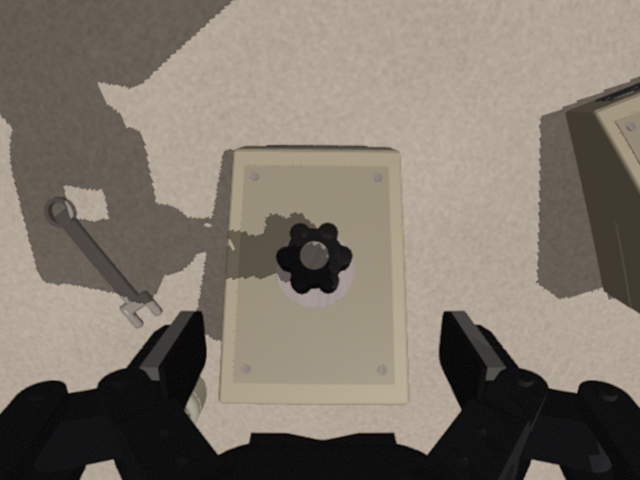

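Wrist view: proud knob centred at (315,257), with lobes almost exactly left and right (277 and 351, row 257). The box runs from columns 222 to 408.

```bash
cat >> h.py <<'E'
n_=np.array([-0.4686,0.163,0.868]);n_/=np.linalg.norm(n_)
ex=np.array([-n_[0],-n_[1],0]);ex/=np.linalg.norm(ex); ey=np.cross([0,0,1],ex)   # box x,y
ux=np.cross(ey,n_)  # uphill in face
def look(name=None,save=True,seed=None,lift=None):
    """wrist: knob top plane & centre & lobe angle"""
    c=manip.get_calibration("wrist");p,d=manip.snapshot("wrist")
    if name: cv2.imwrite(f"pics/{name}.png",p[:,:,::-1])
    return ana(c,p,d)
def ana(c,p,d,box=(.06,)):
    v,u=np.nonzero((d>0));P=pts(c,np.c_[u,v],d[v,u]);g=p[v,u].max(1)
    C0=np.array([.452,-.132,.147])
    near=np.linalg.norm((P-C0)[:,:2],axis=1)<.1
    # face plane height along n_
    col=p[v,u].astype(int)
    face=near&(g>60)&(abs((P-C0)@n_+.053)<.012)&(np.linalg.norm(np.cross(P-C0,n_),axis=1)>.035)
    s0=np.median(P[face]@n_)
    kn=(np.linalg.norm(np.cross(P-C0,n_),axis=1)<.036)&((P@n_-s0)>.018)&(g<70)
    # black top facets
    h=P[kn]@n_-s0; top=np.percentile(h,90)
    Q=P[kn][h>top-.003]
    x=Q@ux;y=Q@ey
    # min enclosing hull -> centre
    (cx,cy),r=cv2.minEnclosingCircle(np.float32(np.c_[x,y]*1000))
    cx/=1000;cy/=1000
    ang=np.arctan2(y-cy,x-cx);rr=np.hypot(x-cx,y-cy)
    # lobe phase: outer radius profile 6th harmonic
    b=np.linspace(-np.pi,np.pi,73);prof=np.array([rr[(ang>=b[i])&(ang<b[i+1])].max(initial=0) for i in range(72)])
    mid=(b[1:]+b[:-1])/2;ph=np.angle(np.sum(prof*np.exp(6j*mid)))/6
    C=ux*cx+ey*cy+n_*(s0+top)
    print("face s0",s0.round(4),"top h",top.round(4),"lift~",(top-.040).round(4),"r",round(r,1),"top centre",C.round(4),"lobe deg about n from uphill",np.degrees(ph).round(1),"mod60; n",len(Q))
    return C,ph,s0,top
E
python3 - <<'E'
from h import *
c=np.load("pics/w1c.npy",allow_pickle=True).item();p=cv2.imread("pics/w1.png")[:,:,::-1];d=np.load("pics/w1d.npy")
ana(c,p,d)
E
```

```text
face s0 -0.1557 top h 0.0533 lift~ 0.0133 r 24.6 top centre [ 0.4462 -0.1328  0.1478] lobe deg about n from uphill -29.0 mod60; n 2877
```

```bash
python3 -c "
from h import *
print(ey,ux)
todelta([.453,-.1347,.1315],38.2)"
```

```text
[ 0.32853626  0.94449136 -0.        ] [ 0.81999114 -0.28522953  0.49624454]
t 2.2 tcp [ 0.4379 -0.1242  0.26  ] yawY 70.87 z [-0.  0. -1.] gap 1.003
delta units [-0.0443 -0.0126  0.3211] twist 1.1403
```

Call:
move_arm(deltas=[[-0.044,-0.013,0,0.25,75],[-0.044,-0.013,0,0.5,75],[-0.044,-0.013,0.1,0.75,75],[-0.044,-0.013,0.15,1,75],[-0.044,-0.013,0.15,1,75],[-0.044,-0.013,0.15,1,75],[-0.044,-0.013,0.15,1,75],[-0.044,-0.013,0.15,1,75]])

```text
t: 2.87
tcp_pos: [0.4543, -0.1366, 0.2014]
tool_rot: [0.405, 0.914, -0.0, 0.002]
force: [-0.6, -0.3, 0.2]
finger_gap: 0.749
```

```bash
python3 -c "
from h import *
look('w2')
todelta([.453,-.1347,.1315],38.2)"
```

```text
face s0 -0.1558 top h 0.0544 lift~ 0.0144 r 30.5 top centre [ 0.4476 -0.1388  0.151 ] lobe deg about n from uphill 13.3 mod60; n 5022
t 2.92 tcp [ 0.4542 -0.1366  0.2014] yawY 42.22 z [ 0.003 -0.002 -1.   ] gap 0.747
delta units [0.0061 0.0007 0.1747] twist 0.1402
```

View pics/w2.png

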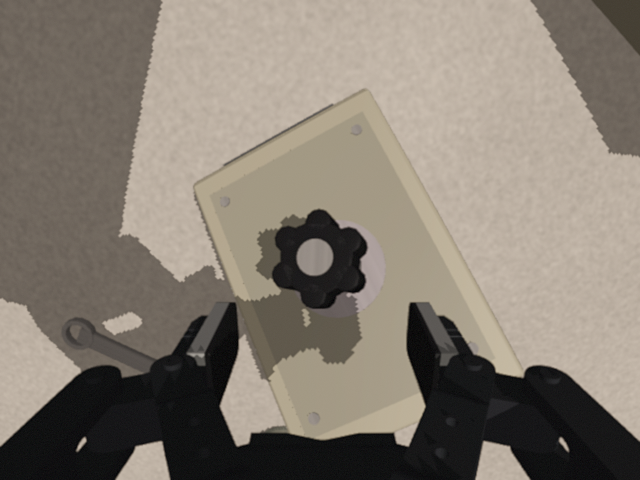

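Knob at (316,257), valleys facing the fingers at columns 237 and 408, so the jaws are square to it. I'll descend.

Call:
move_arm(deltas=[[0.003,0,0.09,0.14,75],[0.003,0,0.14,0.14,75],[0.003,0,0.175,0.14,75],[0.003,0,0.175,0.14,75],[0.003,0,0.175,0.14,75],[0.003,0,0.175,0.14,75],[0.003,0,0.175,0.14,75],[0.003,0,0.175,0.14,75]])

```text
t: 3.58
tcp_pos: [0.4532, -0.1358, 0.1311]
tool_rot: [0.437, 0.899, -0.0, 0.001]
force: [-0.3, 0.8, -0.8]
finger_gap: 0.751
```

```bash
python3 -c "
from h import *
p,d=manip.snapshot('wrist');cv2.imwrite('pics/w3.png',p[:,:,::-1])
todelta([.453,-.1347,.1315],38.2)"
```

```text
t 3.63 tcp [ 0.453  -0.1357  0.1309] yawY 38.11 z [ 0.002 -0.001 -1.   ] gap 0.748
delta units [ 0.002   0.0014 -0.0015] twist -0.003
```

View pics/w3.png

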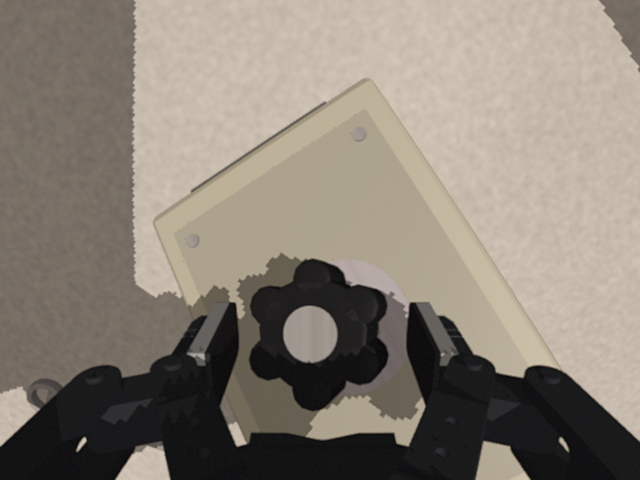

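The knob sits between the pads (disc at (310,333), pads at 237 and 410). I'll close lightly and start turning anticlockwise.

Call:
move_arm(deltas=[[0.002,0,0,0,56],[0.002,0,0,0,56],[0.002,0,0,-0.2,56],[0.002,0,0,-0.4,56],[0.002,0,0,-0.6,56],[0.002,0,0,-0.8,56],[0.002,0,0,-0.8,62],[0.002,0,0,-0.8,66]], force=20)

```text
t: 4.3
tcp_pos: [0.4519, -0.1347, 0.13]
tool_rot: [0.251, 0.968, 0.0, 0.0]
force: [-0.2, 0.6, -0.4]
finger_gap: 0.661
```

```bash
python3 -c "
from h import *
p,d=manip.snapshot('wrist');cv2.imwrite('pics/w4.png',p[:,:,::-1])
p,d=manip.snapshot('scene');cv2.imwrite('pics/s4.png',p[150:300,180:400,::-1].repeat(3,0).repeat(3,1))
print(manip.sense()['force'],manip.sense()['ft_torque'])
todelta([.453,-.1347,.1315],38.2)"
```

```text
[-0.27021208  0.09338694  0.66556769] [ 0.02177904  0.00793857 -0.00504555]
t 4.4 tcp [ 0.4519 -0.1347  0.1299] yawY 60.91 z [-0.  0. -1.] gap 0.659
delta units [-0.0024  0.0014 -0.0039] twist 0.7926
```

View pics/w4.png

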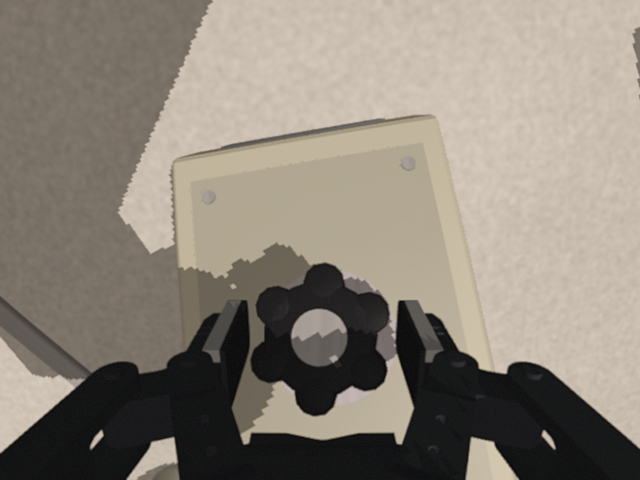

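View pics/s4.png

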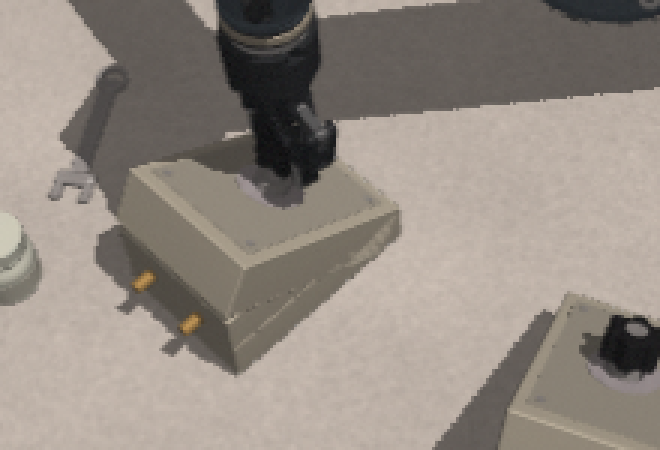

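The knob followed the jaws; disc now at (319,338), size unchanged. I'll add a lift and phase measure using points near the known axis.

```bash
cat >> h.py <<'E'
A0=np.array([.4465,-.1327,.1478]);S0=-.1557
def lift(name=None):
    c=manip.get_calibration("wrist");p,d=manip.snapshot("wrist")
    if name: cv2.imwrite(f"pics/{name}.png",p[:,:,::-1])
    v,u=np.nonzero(d>0);P=pts(c,np.c_[u,v],d[v,u]);r=np.linalg.norm(np.cross(P-A0,n_),axis=1);h=P@n_-S0
    k=(r<.007)&(h>.03)
    H=np.median(h[k]);
    q=(r<.030)&(abs(h-H)<.0045)&(p[v,u].max(1)<75)
    # cut away fingers: pads lie beyond; use phase of outer pts
    x=(P[q]-A0)@ux;y=(P[q]-A0)@ey;rr=np.hypot(x,y);a=np.arctan2(y,x)
    o=(rr>.0195)&(rr<.0265)
    ph=np.degrees(np.angle(np.exp(6j*a[o]).sum())/6)
    s=manip.sense();M=R.from_quat(s["tool_rot"]).as_matrix();yaw=np.degrees(np.arctan2(M[1,1],M[0,1]))
    print("t",round(s["t"],2),"topH",H.round(4),"n",k.sum(),"lobe phase",ph.round(1),"n",o.sum(),"yawY",yaw.round(1),"psi",(yaw-70.8).round(1),"tcp",s["tcp_pos"].round(4),"F",s["force"].round(1),"T",s["ft_torque"].round(2),"gap",round(s["finger_gap"],3))
    return H,ph
E
python3 -c "
from h import *
lift()"
```

```text
t 4.45 topH 0.0533 n 1517 lobe phase -12.7 n 2904 yawY 60.9 psi -9.9 tcp [ 0.4519 -0.1347  0.1299] F [ 0.3 -1.   0.6] T [-0.04  0.01  0.02] gap 0.656
```

Call:
move_arm(deltas=[[0.0,0,0,0,56],[0.0,0,0,0,56],[0.0,0,0,-0.2,56],[0.0,0,0,-0.4,56],[0.0,0,0,-0.6,56],[0.0,0,0,-0.8,56],[0.0,0,0,-0.8,62],[0.0,0,0,-0.8,66]])

```text
t: 5.12
tcp_pos: [0.4519, -0.1347, 0.1299]
tool_rot: [0.054, 0.999, 0.0, -0.0]
force: [0.1, -0.3, 0.8]
finger_gap: 0.659
```

```bash
python3 -c "
from h import *
lift('w5')"
```

```text
t 5.17 topH 0.0534 n 1514 lobe phase 2.9 n 2930 yawY 83.8 psi 13.0 tcp [ 0.4519 -0.1347  0.1299] F [-0.6  0.2  0. ] T [-0.01  0.02 -0.02] gap 0.667
```

Call:
move_arm(deltas=[[0.0,0,0,0,54],[0.0,0,0,0,54],[0.0,0,0,-0.2,54],[0.0,0,0,-0.4,54],[0.0,0,0,-0.6,54],[0.0,0,0,-0.75,54],[0.0,0,0,-0.75,62],[0.0,0,0,-0.75,66]])

```text
t: 5.83
tcp_pos: [0.4519, -0.1347, 0.1298]
tool_rot: [-0.133, 0.991, 0.0, -0.0]
force: [0.2, -0.1, -0.3]
finger_gap: 0.661
```

```bash
python3 -c "
from h import *
lift('w6')"
```

```text
t 5.88 topH 0.0534 n 1421 lobe phase 28.6 n 3165 yawY 105.3 psi 34.5 tcp [ 0.452  -0.1347  0.1299] F [ 0. -0.  1.] T [0.01 0.01 0.03] gap 0.657
```

View pics/w6.png

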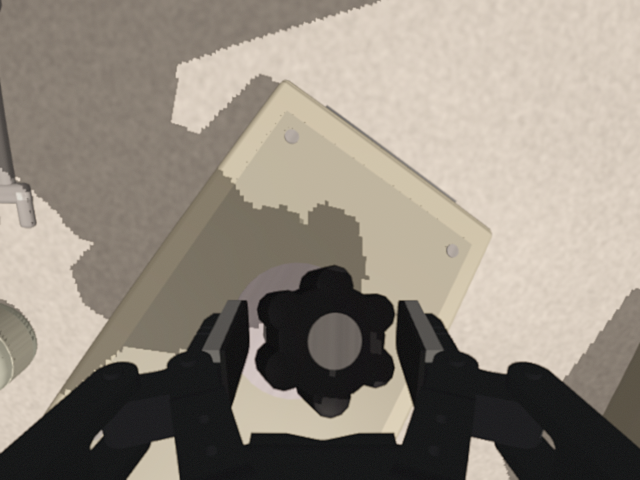

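Knob now about 57° back and still proud (H 0.0534). I'll open wider and swing back for a second stroke.

Call:
move_arm(deltas=[[0,0,0,0,80],[0,0,0,0.2,80],[0,0,0,0.4,80],[0,0,0,0.6,80],[0,0,0,0.8,80],[0,0,0,1,80],[0,0,0,1,80],[0,0,0,1,80]])

```text
t: 6.55
tcp_pos: [0.452, -0.1347, 0.1299]
tool_rot: [0.114, 0.993, -0.0, 0.0]
force: [-0.4, -0.1, -0.6]
finger_gap: 0.798
```

Call:
move_arm(deltas=[[0,0,0,0.2,80],[0,0,0,0.4,80],[0,0,0,0.6,80],[0,0,0,0.8,80],[0,0,0,1,80],[0,0,0,1,80],[0,0,0,1,80],[0,0,0,1,80]])

```text
t: 7.22
tcp_pos: [0.452, -0.1348, 0.1299]
tool_rot: [0.356, 0.934, -0.0, 0.0]
force: [-0.2, 0.8, 0.3]
finger_gap: 0.8
```

Call:
move_arm(deltas=[[0,0,0,0.2,80],[0,0,0,0.39,80],[0,0,0,0.39,75],[0,0,0,0.39,70],[0,0,0,0.39,66],[0,0,0,0.39,66],[0,0,0,0.39,66],[0,0,0,0.39,66]])

```text
t: 7.88
tcp_pos: [0.4519, -0.1347, 0.1299]
tool_rot: [0.446, 0.895, -0.0, 0.0]
force: [-0.4, -0.3, -0.8]
finger_gap: 0.656
```

```bash
python3 -c "
from h import *
lift('w7')"
```

```text
t 7.93 topH 0.0533 n 1446 lobe phase 29.0 n 3209 yawY 37.0 psi -33.8 tcp [ 0.4519 -0.1348  0.1299] F [-0.8  0.3  0.5] T [-0.    0.02  0.01] gap 0.658
```

View pics/w7.png

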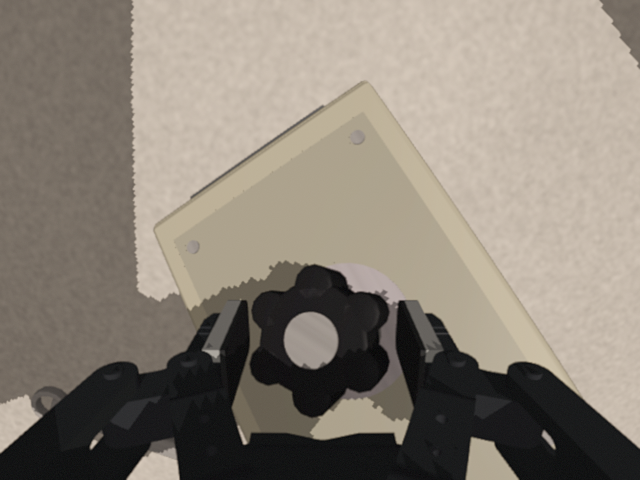

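Knob undisturbed, valleys aligned with the pads (disc at (310,339)). Second stroke.

Call:
move_arm(deltas=[[0.0,0,0,0,54],[0.0,0,0,0,54],[0.0,0,0,-0.2,54],[0.0,0,0,-0.4,54],[0.0,0,0,-0.6,54],[0.0,0,0,-0.8,54],[0.0,0,0,-0.8,62],[0.0,0,0,-0.8,66]])

```text
t: 8.6
tcp_pos: [0.452, -0.1348, 0.1299]
tool_rot: [0.261, 0.965, 0.0, 0.0]
force: [-0.0, -0.4, -0.2]
finger_gap: 0.661
```

```bash
python3 -c "
from h import *
lift('w8')"
```

```text
t 8.65 topH 0.0534 n 1514 lobe phase -9.4 n 2921 yawY 59.7 psi -11.1 tcp [ 0.452  -0.1348  0.1299] F [ 0.7  0.6 -0.1] T [0.   0.02 0.01] gap 0.663
```

Call:
move_arm(deltas=[[0.0,0,0,0,54],[0.0,0,0,0,54],[0.0,0,0,-0.2,54],[0.0,0,0,-0.4,54],[0.0,0,0,-0.6,54],[0.0,0,0,-0.8,54],[0.0,0,0,-0.8,62],[0.0,0,0,-0.8,66]])

```text
t: 9.32
tcp_pos: [0.4518, -0.1346, 0.1298]
tool_rot: [0.064, 0.998, 0.0, -0.0]
force: [1.0, -0.1, -0.3]
finger_gap: 0.661
```

```bash
python3 -c "
from h import *
lift('w9')"
```

```text
t 9.37 topH 0.0455 n 1352 lobe phase 9.7 n 2554 yawY 82.6 psi 11.8 tcp [ 0.4518 -0.1346  0.1298] F [ 0.2 -0.3 -0.6] T [-0.03  0.03 -0.04] gap 0.66
```

Clicked: top height dropped from 53.4 to 45.5 mm (lift about 5 mm). I'll re-centre on the lowered knob, then turn clockwise.

```bash
python3 -c "
from h import *
todelta([.4572,-.1366,.127],36)"
```

```text
t 9.37 tcp [ 0.4518 -0.1346  0.1298] yawY 82.64 z [-0.  0. -1.] gap 0.66
delta units [-0.0141 -0.0032  0.0071] twist 1.6279
```

View pics/w9.png

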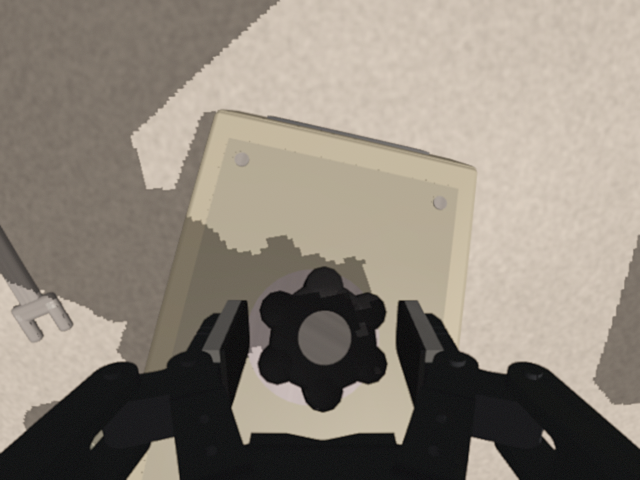

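The knob is visibly lower (disc at (325,338), smaller) and still between the pads. Turning forwards.

Call:
move_arm(deltas=[[-0.014,-0.003,0.007,0,66],[-0.014,-0.003,0.007,0,54],[-0.014,-0.003,0.007,0,54],[-0.014,-0.003,0.007,0.2,54],[-0.014,-0.003,0.007,0.4,54],[-0.014,-0.003,0.007,0.6,54],[-0.014,-0.003,0.007,0.8,54],[-0.014,-0.003,0.007,0.8,54]])

```text
t: 10.03
tcp_pos: [0.4576, -0.1366, 0.1272]
tool_rot: [0.261, 0.965, -0.0, 0.0]
force: [0.3, 0.6, 0.6]
finger_gap: 0.543
```

Call:
move_arm(deltas=[[0,0,0,0.2,54],[0,0,0,0.4,54],[0,0,0,0.6,54],[0,0,0,0.8,54],[0,0,0,0.84,54],[0,0,0,0.84,62],[0,0,0,0.84,66],[0,0,0,0.84,66]])

```text
t: 10.7
tcp_pos: [0.4567, -0.1366, 0.1268]
tool_rot: [0.455, 0.891, -0.0, -0.001]
force: [0.5, 0.7, 1.0]
finger_gap: 0.661
```

```bash
python3 -c "
from h import *
lift('w10')"
```

```text
t 10.75 topH 0.0452 n 1350 lobe phase 28.2 n 3130 yawY 35.9 psi -34.9 tcp [ 0.4568 -0.1367  0.1268] F [ 0.4 -0.6  0.3] T [-0.04  0.02 -0.01] gap 0.659
```

View pics/w10.png

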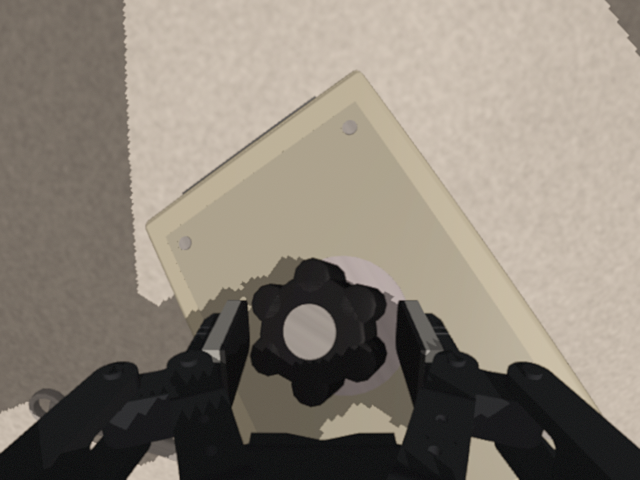

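Turned about 41° forwards, lift not yet sinking, as expected. Swing back for the next clockwise stroke, raised slightly.

Call:
move_arm(deltas=[[0,0,-0.015,0,76],[0,0,-0.015,-0.2,76],[0,0,-0.015,-0.4,76],[0,0,-0.015,-0.6,76],[0,0,-0.015,-0.8,76],[0,0,-0.015,-1,76],[0,0,-0.015,-1,76],[0,0,-0.015,-1,76]])

```text
t: 11.42
tcp_pos: [0.4573, -0.1367, 0.1333]
tool_rot: [0.222, 0.975, -0.0, -0.0]
force: [-0.5, 1.2, 0.4]
finger_gap: 0.758
```

Call:
move_arm(deltas=[[0,0,0,-0.2,76],[0,0,0,-0.4,76],[0,0,0,-0.6,76],[0,0,0,-0.8,76],[0,0,0,-1,76],[0,0,0,-1,76],[0,0,0,-1,76],[0,0,0,-1,76]])

```text
t: 12.08
tcp_pos: [0.4573, -0.1366, 0.1331]
tool_rot: [-0.026, 1.0, -0.0, -0.0]
force: [-0.5, 0.2, 1.0]
finger_gap: 0.76
```

Call:
move_arm(deltas=[[0,0,0,-0.2,76],[0,0,0,-0.4,76],[0,0,0,-0.4,70],[0,0,0.008,-0.4,66],[0,0,0.015,-0.4,66],[0,0,0.015,-0.4,66],[0,0,0.015,-0.4,66],[0,0,0.015,-0.4,66]])

```text
t: 12.75
tcp_pos: [0.4573, -0.1366, 0.127]
tool_rot: [-0.126, 0.992, 0.0, -0.0]
force: [0.2, 0.3, 0.4]
finger_gap: 0.663
```

```bash
python3 -c "
from h import *
lift('w11')
todelta([.4575,-.1366,.127],36)"
```

```text
t 12.8 topH 0.0452 n 1349 lobe phase 27.8 n 3066 yawY 104.5 psi 33.7 tcp [ 0.4573 -0.1366  0.1271] F [-0.1 -0.5  0.5] T [ 0.01 -0.01  0.01] gap 0.664
t 12.8 tcp [ 0.4573 -0.1366  0.1271] yawY 104.53 z [-0.  0. -1.] gap 0.664
delta units [-0.0005 -0.      0.0001] twist 2.392
```

View pics/w11.png

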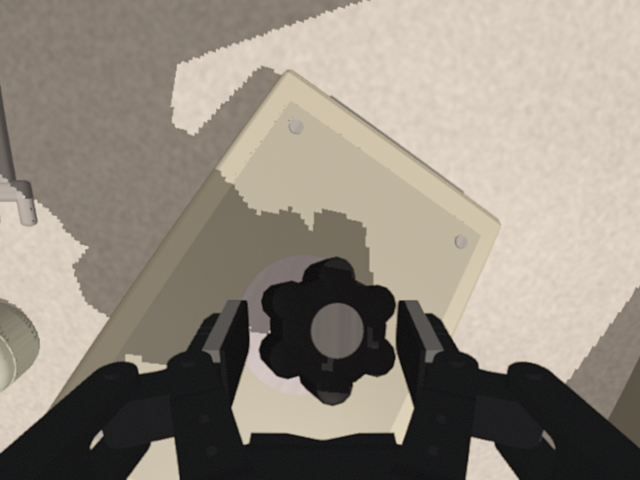

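Call:
move_arm(deltas=[[0,0,0,0,54],[0,0,0,0,54],[0,0,0,0.2,54],[0,0,0,0.4,54],[0,0,0,0.6,54],[0,0,0,0.8,54],[0,0,0,1,54],[0,0,0,1,54]])

```text
t: 13.47
tcp_pos: [0.4571, -0.1364, 0.1272]
tool_rot: [0.123, 0.992, 0.0, -0.0]
force: [-0.2, 1.5, 0.8]
finger_gap: 0.539
```

Call:
move_arm(deltas=[[0,0,0,0.2,54],[0,0,0,0.4,54],[0,0,0,0.6,54],[0,0,0,0.6,54],[0,0,0,0.6,54],[0,0,0,0.6,54],[0,0,0,0.6,60],[0,0,0,0.6,64]])

```text
t: 14.13
tcp_pos: [0.4573, -0.1368, 0.1271]
tool_rot: [0.269, 0.963, -0.0, -0.0]
force: [0.4, 0.4, 0.3]
finger_gap: 0.641
```

```bash
python3 -c "
from h import *
lift('w12')"
```

```text
t 14.18 topH 0.0431 n 1387 lobe phase -8.6 n 2733 yawY 58.8 psi -12.0 tcp [ 0.4573 -0.1368  0.1271] F [-0.7 -0.6  0.2] T [ 0.02  0.04 -0.04] gap 0.64
```

Sinking as expected (43.1 mm). Continuing.

Call:
move_arm(deltas=[[-0.001,0,0,0,54],[-0.001,0,0,0,54],[-0.001,0,0,0.2,54],[-0.001,0,0,0.4,54],[-0.001,0,0,0.6,54],[-0.001,0,0,0.8,54],[-0.001,0,0,0.8,60],[-0.001,0,0,0.8,66]])

```text
t: 14.85
tcp_pos: [0.4576, -0.1369, 0.1271]
tool_rot: [0.454, 0.891, -0.0, -0.0]
force: [-0.3, 1.4, 0.6]
finger_gap: 0.662
```

```bash
python3 -c "
from h import *
lift('w13')"
```

```text
t 14.9 topH 0.0419 n 1299 lobe phase 27.4 n 2945 yawY 35.9 psi -34.9 tcp [ 0.4577 -0.137   0.1271] F [ 0.1  0.1 -0.4] T [0.   0.04 0.  ] gap 0.66
```

Call:
move_arm(deltas=[[0,0,-0.015,0,76],[0,0,-0.015,-0.2,76],[0,0,-0.015,-0.4,76],[0,0,-0.015,-0.6,76],[0,0,-0.015,-0.8,76],[0,0,-0.015,-1,76],[0,0,-0.015,-1,76],[0,0,-0.015,-1,76]])

```text
t: 15.57
tcp_pos: [0.4578, -0.137, 0.1334]
tool_rot: [0.222, 0.975, -0.0, 0.0]
force: [0.2, -0.3, -0.3]
finger_gap: 0.763
```

Call:
move_arm(deltas=[[0,0,0,-0.2,76],[0,0,0,-0.4,76],[0,0,0,-0.6,76],[0,0,0,-0.8,76],[0,0,0,-1,76],[0,0,0,-1,76],[0,0,0,-1,76],[0,0,0,-1,76]])

```text
t: 16.23
tcp_pos: [0.4577, -0.1369, 0.1332]
tool_rot: [-0.026, 1.0, -0.0, 0.0]
force: [0.4, -0.7, 1.2]
finger_gap: 0.759
```

```bash
python3 -c "
from h import *
lift('w14')
todelta([.4585,-.137,.1272],105)"
```

```text
t 16.28 topH 0.0419 n 1217 lobe phase 27.5 n 2381 yawY 93.0 psi 22.2 tcp [ 0.4577 -0.1369  0.1332] F [ 0.1  0.2 -0.1] T [ 0.01 -0.04  0.03] gap 0.757
t 16.28 tcp [ 0.4577 -0.1369  0.1332] yawY 92.98 z [ 0. -0. -1.] gap 0.757
delta units [-0.002  -0.0005  0.0149] twist -0.4197
```

View pics/w14.png

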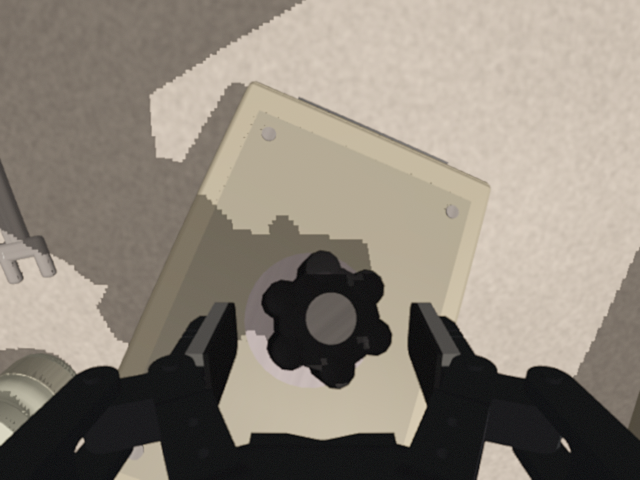

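Call:
move_arm(deltas=[[-0.002,0,0,-0.2,76],[-0.002,0,0,-0.4,76],[-0.002,0,0.008,-0.4,66],[-0.002,0,0.015,-0.4,66],[-0.002,0,0.015,-0.4,54],[-0.002,0,0.015,-0.4,54],[-0.002,0,0.015,-0.2,54],[-0.002,0,0.015,0,54]])

```text
t: 16.95
tcp_pos: [0.4578, -0.1363, 0.127]
tool_rot: [-0.024, 1.0, 0.001, -0.001]
force: [-1.9, -0.3, 1.2]
finger_gap: 0.546
```

Call:
move_arm(deltas=[[0,0,0,0.2,54],[0,0,0,0.3,54],[0,0,0,0.3,54],[0,0,0,0.3,30],[0,0,0,0.3,30],[0,0,0,0.3,30],[0,0,0,0.3,30],[0,0,0,0.3,30]])

```text
t: 17.62
tcp_pos: [0.4576, -0.1363, 0.1269]
tool_rot: [0.048, 0.999, 0.0, -0.001]
force: [-3.4, 2.0, 1.3]
finger_gap: 0.529
```

```bash
python3 -c "
from h import *
lift('w15')"
```

```text
t 17.67 topH 0.0398 n 1326 lobe phase 12.5 n 3142 yawY 84.5 psi 13.7 tcp [ 0.4577 -0.1364  0.1269] F [-4.6  2.1  0.9] T [0.3  0.57 0.  ] gap 0.531
```

View pics/w15.png

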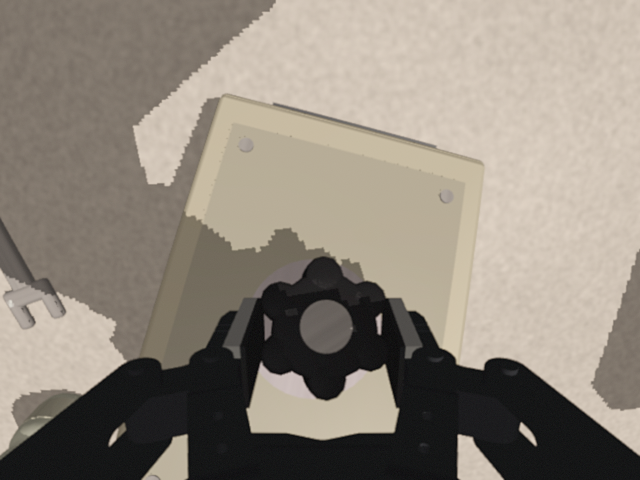

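Firm grip, square on the flats. Now turning further in small steps and watching torque.

Call:
move_arm(deltas=[[0,0,0,0.1,30],[0,0,0,0.2,30],[0,0,0,0.25,30],[0,0,0,0.25,30],[0,0,0,0.25,30],[0,0,0,0.25,30],[0,0,0,0.25,30],[0,0,0,0.25,30]])

```text
t: 18.33
tcp_pos: [0.4579, -0.1362, 0.127]
tool_rot: [0.11, 0.994, 0.0, -0.001]
force: [-3.8, 2.8, 1.4]
finger_gap: 0.522
```

```bash
python3 -c "
from h import *
lift('w16')"
```

```text
t 18.38 topH 0.0392 n 1329 lobe phase 6.5 n 3151 yawY 77.4 psi 6.6 tcp [ 0.4579 -0.1362  0.127 ] F [-3.7  3.2  2.4] T [0.79 0.49 0.15] gap 0.526
```

Call:
move_arm(deltas=[[0,0,0,0.1,30],[0,0,0,0.2,30],[0,0,0,0.25,30],[0,0,0,0.25,30],[0,0,0,0.25,30],[0,0,0,0.25,30],[0,0,0,0.25,30],[0,0,0,0.25,30]])

```text
t: 19.05
tcp_pos: [0.4578, -0.1363, 0.127]
tool_rot: [0.171, 0.985, 0.0, -0.001]
force: [-4.8, 3.8, 2.3]
finger_gap: 0.524
```

```bash
python3 -c "
from h import *
lift('w17')"
```

```text
t 19.1 topH 0.0394 n 1329 lobe phase 0.9 n 3141 yawY 70.3 psi -0.5 tcp [ 0.4578 -0.1363  0.127 ] F [-3.9  4.   1.6] T [0.79 0.39 0.39] gap 0.52
```

Call:
move_arm(deltas=[[0,0,0,0.1,30],[0,0,0,0.2,30],[0,0,0,0.25,30],[0,0,0,0.25,30],[0,0,0,0.25,30],[0,0,0,0.25,30],[0,0,0,0.25,30],[0,0,0,0.25,30]])

```text
t: 19.77
tcp_pos: [0.4583, -0.1366, 0.1267]
tool_rot: [0.233, 0.973, 0.0, -0.0]
force: [-1.1, 2.7, -10.5]
finger_gap: 0.519
```

```bash
python3 -c "
from h import *
lift('w18')"
```

```text
t 19.82 topH 0.0396 n 1341 lobe phase -3.0 n 3132 yawY 63.1 psi -7.7 tcp [ 0.4583 -0.1366  0.1267] F [-1.   1.6 -9.6] T [ 0.83 -0.17  1.09] gap 0.525
```

View pics/w18.png

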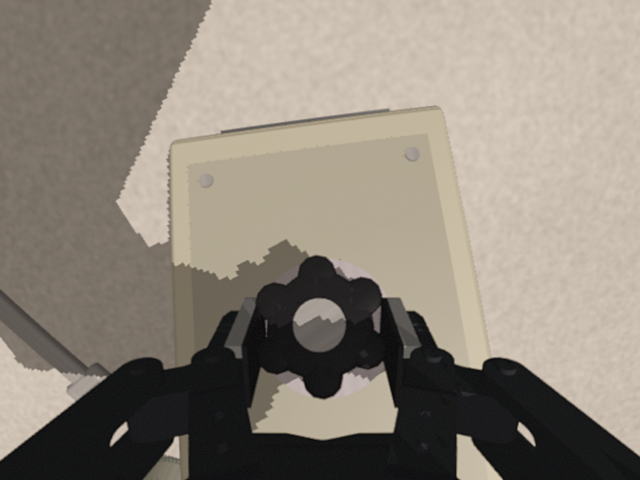

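Torque rose to 1.1 N·m and the jaws started to slip on the knob (−3.0° against the tool's −6.7°), so it is at the hard stop. I'll release and check.

Call:
move_arm(deltas=[[0,0,0,0,62],[0,0,0,0,70],[0,0,0,0,75],[0,0,0,0,75],[0,0,-0.05,0,75],[0,0,-0.15,0,75],[0,0,-0.2,0,75],[0,0,-0.2,0,75]])

```text
t: 20.48
tcp_pos: [0.4619, -0.1388, 0.2118]
tool_rot: [0.234, 0.972, -0.002, 0.006]
force: [1.0, 0.3, 0.6]
finger_gap: 0.749
```

```bash
python3 -c "
from h import *
lift('w19')
p,d=manip.snapshot('scene');cv2.imwrite('pics/s19.png',p[150:300,180:400,::-1].repeat(3,0).repeat(3,1))"
```

```text
t 20.53 topH 0.0406 n 525 lobe phase 4.2 n 1086 yawY 63.0 psi -7.8 tcp [ 0.4606 -0.1381  0.2098] F [-0.1 -0.2 -0.2] T [ 0.02 -0.02  0.03] gap 0.748
```

View pics/w19.png

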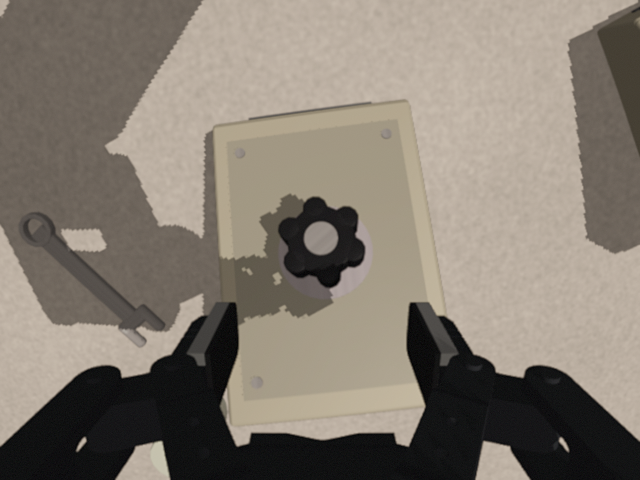

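View pics/s19.png

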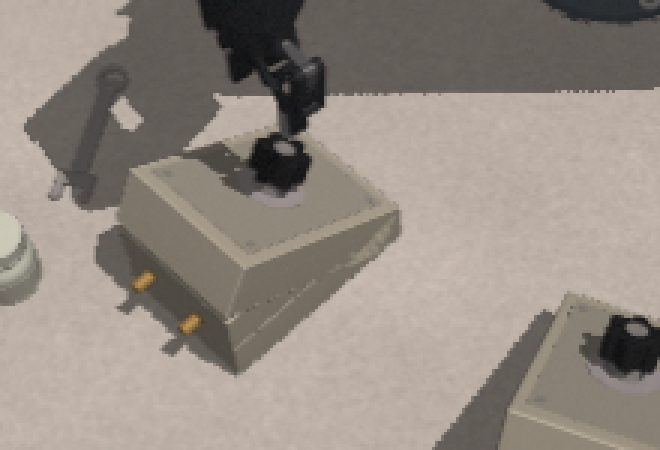

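```bash
python3 -c "
from h import *
for i in range(3): lift()"
```

```text
t 20.63 topH 0.0405 n 537 lobe phase 4.1 n 1110 yawY 63.0 psi -7.8 tcp [ 0.4584 -0.1369  0.2072] F [-0.9 -0.9 -0.3] T [ 0.03 -0.03  0.01] gap 0.75
t 20.68 topH 0.0406 n 542 lobe phase 4.0 n 1109 yawY 63.0 psi -7.8 tcp [ 0.4579 -0.1366  0.2065] F [-0.9  0.2 -0.5] T [-0.01  0.01 -0.01] gap 0.749
t 20.73 topH 0.0406 n 540 lobe phase 4.1 n 1119 yawY 63.0 psi -7.8 tcp [ 0.4577 -0.1364  0.2061] F [ 0.2 -0.4 -0.5] T [ 0.01 -0.02  0.01] gap 0.753
```

After release the top height is 40.6 mm and the lobes sit about 7° further back than under load. That could be the stop springing back or the knob dragging on release. I'll do one gentle check turn.

```bash
python3 -c "
from h import *
todelta([.458,-.1368,.127],75.5)"
```

```text
t 20.73 tcp [ 0.4577 -0.1364  0.2061] yawY 63.0 z [-0.002  0.001 -1.   ] gap 0.753
delta units [-0.0014 -0.0005  0.1978] twist -0.4364
```

Call:
move_arm(deltas=[[-0.001,0,0,-0.2,75],[-0.001,0,0.05,-0.44,75],[-0.001,0,0.1,-0.44,75],[-0.001,0,0.15,-0.44,75],[-0.001,0,0.198,-0.44,75],[-0.001,0,0.198,-0.44,75],[-0.001,0,0.198,-0.44,66],[-0.001,0,0.198,-0.44,60]])

```text
t: 21.4
tcp_pos: [0.4589, -0.137, 0.1279]
tool_rot: [0.125, 0.992, 0.0, -0.0]
force: [-1.0, 0.2, -0.2]
finger_gap: 0.603
```

```bash
python3 -c "
from h import *
lift('w20')"
```

```text
t 21.45 topH 0.0405 n 1335 lobe phase 4.3 n 2778 yawY 75.6 psi 4.8 tcp [ 0.4593 -0.1372  0.1284] F [0.5 0.2 1.1] T [-0.04  0.01 -0.03] gap 0.597
```

Call:
move_arm(deltas=[[0,0,0,0,54],[0,0,0,0,30],[0,0,0,0,30],[0,0,0,0,30],[0,0,0,0,30],[0,0,0,0,30],[0,0,0,0,30],[0,0,0,0,30]])

```text
t: 22.12
tcp_pos: [0.4597, -0.1373, 0.1283]
tool_rot: [0.125, 0.992, -0.0, 0.001]
force: [1.9, 0.6, 3.2]
finger_gap: 0.52
```

```bash
python3 -c "
from h import *
lift('w21')"
```

```text
t 22.17 topH 0.0397 n 1318 lobe phase 3.5 n 3045 yawY 75.6 psi 4.8 tcp [ 0.4597 -0.1373  0.1283] F [3.1 1.6 4.8] T [ 0.07 -0.46 -0.02] gap 0.519
```

Call:
move_arm(deltas=[[0,0,0,0.05,30],[0,0,0,0.1,30],[0,0,0,0.15,30],[0,0,0,0.15,30],[0,0,0,0.15,30],[0,0,0,0.15,30],[0,0,0,0.15,30],[0,0,0,0.15,30]])

```text
t: 22.83
tcp_pos: [0.4593, -0.137, 0.128]
tool_rot: [0.162, 0.987, 0.0, 0.001]
force: [5.3, 2.1, 2.8]
finger_gap: 0.519
```

```bash
python3 -c "
from h import *
lift('w22')"
```

```text
t 22.88 topH 0.0391 n 1311 lobe phase 1.2 n 3075 yawY 71.3 psi 0.5 tcp [ 0.4593 -0.137   0.128 ] F [3.7 2.6 3.4] T [ 0.64 -0.85  0.31] gap 0.52
```

Torque builds at once (0.33 N·m within about 3°), which points to a springy stop. Releasing to see where it rests.

Call:
move_arm(deltas=[[0,0,0,0,62],[0,0,0,0,70],[0,0,0,0,75],[0,0,0,0,75],[0,0,-0.05,0,75],[0,0,-0.1,0,75],[0,0,-0.15,0,75],[0,0,-0.2,0,75]])

```text
t: 23.55
tcp_pos: [0.4579, -0.1368, 0.2083]
tool_rot: [0.162, 0.987, 0.0, -0.001]
force: [0.5, 0.1, 0.7]
finger_gap: 0.749
```

Call:
move_arm(deltas=[[0,0,-0.05,0,75],[0,0,-0.1,0,75],[0,0,-0.1,0,75],[0,0,-0.1,0,75],[0,0,-0.1,0,75],[0,0,-0.1,0,75],[0,0,-0.1,0,75],[0,0,-0.1,0,75]])

```text
t: 24.22
tcp_pos: [0.4583, -0.1367, 0.2469]
tool_rot: [0.162, 0.987, 0.0, -0.001]
force: [0.5, -0.1, 0.6]
finger_gap: 0.744
```

```bash
python3 -c "
from h import *
lift('w23');lift()
p,d=manip.snapshot('top');cv2.imwrite('pics/t23.png',p[:,:,::-1])"
```

```text
t 24.27 topH 0.0407 n 385 lobe phase 3.6 n 784 yawY 71.3 psi 0.5 tcp [ 0.4584 -0.1368  0.2471] F [-0.1  0.3 -0.7] T [-0.05  0.03  0.04] gap 0.752
t 24.32 topH 0.0407 n 380 lobe phase 3.7 n 784 yawY 71.3 psi 0.5 tcp [ 0.4585 -0.1369  0.2473] F [-0.1  0.3  0.3] T [-0.   -0.02 -0.03] gap 0.755
```

View pics/w23.png

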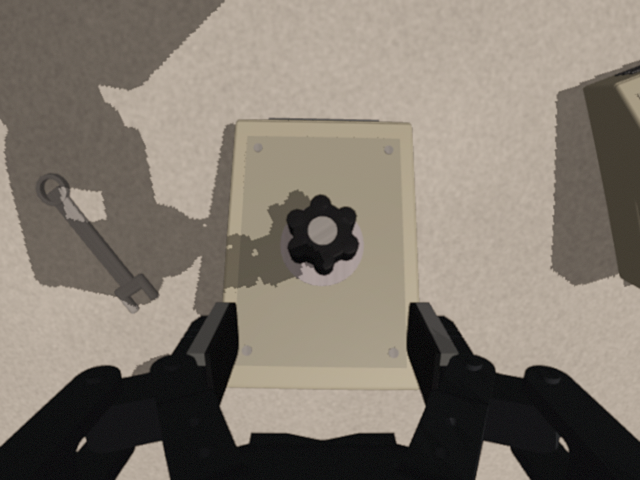

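View pics/t23.png

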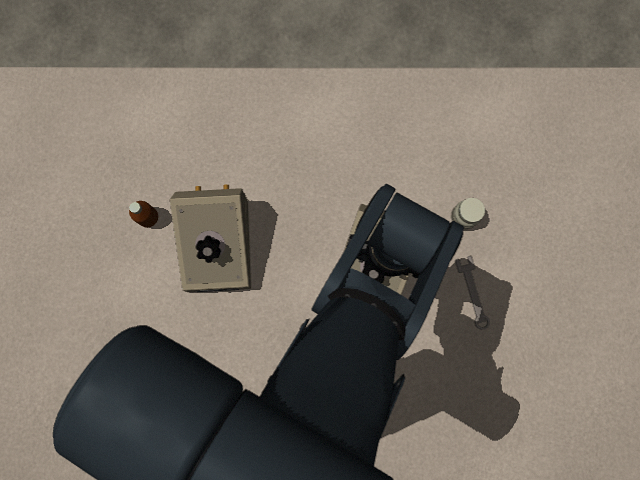

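The knob came back to the same angle (about 4°) and height, so that is its stop. The arm is clear of it. Other knob at (208,248), bottle (143,213), jar (470,213) and spanner (473,290) are all where they started.

```bash
python3 -c "
from station import manip
print(manip.sign_off())"
```

```text
the job is handed in; nothing more can be done
None
```

The proud knob, on the box to the robot's right, is screwed home and released, and the job was handed in at about 24 s.

- **Backwards:** I turned it anticlockwise in steps with the jaws as a loose wrench. It clicked 80–100° back from the start, and its top dropped from 53.4 mm to 45.5 mm above the face.
- **Forwards:** I turned it clockwise about 2.3 rad until torque built up to 1.1 N·m and the jaws began to slip, then let go.

**Last checks:** After release the top sits 40.5–40.7 mm above the face, against the expected 40.5 mm. In the last top view the other knob, bottle, jar and spanner are where they started, by eye. The gripper is open, about 12 cm above its working height, and touching nothing.

**One disagreement:** Under load the knob read about 7° further on and about 1 mm lower than after release. I regripped and turned gently; torque rose within about 3°. On release it came back to the same angle within about half a degree, so I took this as the stop springing back.

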